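# Press the knob home with the bench pliers

### The job

Slide the wooden box gently into the jaws of the bench pliers until its end sits flush against the black stop. Then squeeze the plier handles, without forcing them, until they go over centre and stay locked when you let go, so the blue porcelain knob is pressed fully into the box. Finally pull the red release lever outwards so that the jaws spring open, leave the box standing there against the stop, and do not disturb the crockery and bottles around.

Things in the scene. Friction and masses are not known exactly. Their poses are not given: they have to be found in the camera images.
- clamp: Steel locking pliers bolted to the bench. Origin on the bench; own y: jaws to +y, handles to -y; own x: from the moving (blue) side to the fixed side. Own frame, mm: base plate x -72..64 y -40..24 z 0..8; pivot block x -62..52 y -34..18 to z 58; fixed jaw's flat face at x=30, y 18..85, z 10..56; moving jaw y 20..75, z 26..50, x -63..-49 when open; fixed steel handle x 8..20 y -120..-30 z 28..58
- stop: Black stop block at the root of the jaws, fixed to the clamp, axes parallel; 44 (x) x 12 (y) x 50 (z) mm, origin under its centre at clamp (6, 24, 0); the face turned to the jaw tips is at clamp y=30. Meeting it faster than about 15 mm/s, or pressing the box on it with more than 40 N, bruises the box
- home (a point): Point on the bench, fixed to the clamp, axes parallel, where the centre of the box's underside belongs: clamp (8, 55, 0) mm. In y that is flush with the stop; in x the moving jaw itself pushes the box the last few mm against the fixed jaw
- box: Loose wooden box, 0.2 to 0.4 kg, 44 (x) x 50 (y) x 56 (z) mm, lid overhang 1 mm; origin under its centre. Starts standing between the jaws, 25 to 60 mm out from the stop in the clamp's +y, almost parallel to the clamp; knob on its -x face. It slides on the bench at 1 to 3 N; its +y end is free to push on
- knob_face (a point): Centre of the outer face of the blue-and-white porcelain knob (18 mm wide, 12 mm thick) on the box's -x side, 38 mm above the bench
- knob (a joint): How far the knob's tight dowel is pushed in, m: starts 0 to 0.001, 0.005 = fully home. It takes about 6 N
- handle (a joint): Angle of the blue handle, rad: 0 open (weak return spring), 0.21 centre, 0.275 its stop, where it stays locked if the box is in the jaws. Pivot at clamp (-50, -8) mm, axis up. Closing it to centre moves the jaw 13 mm in +x, fast at first and slowly at the end; its sprung round pad meets the knob after about 5 mm. Needs up to about 15 N at handle_grip; a squeeze over 50 N bends it
- handle_grip (a point): Point on the blue handle, 85 mm from its pivot, z 43; y axis along the blade to the pivot block. Blade 12 mm thick, z 28..58, ends 33 mm behind this point. Outside width over both handles here: 63 mm open, 40 mm locked: a gripper can straddle them. Locked, their middle is clamp (0, -85). A finger that meets the fixed handle first takes up the squeeze: centre by feel, or push the blue handle alone
- release (a joint): Angle of the red lever to the blue handle, rad: 0 at rest (sprung, under 1 N), 0.3 end of travel, after which it drags the locked handle back over centre (2 to 6 N at the tab) and the jaws spring open. Pull it outwards: away from the fixed handle, clamp -x
- release_tab (a point): Middle of the upright red tab of the release lever, 10 mm thick (x), 38 long (y), z 25..63, point at z 43; 45 mm behind the lever's pin, which is 20 mm behind handle_grip on the blade. It sticks out behind both handles and can be pinched from above or hooked on its inner side; locked, it is at clamp (-14, -150)
- tea_cup: White porcelain cup, 64 mm wide, 55 high, origin under its centre; bystander behind the fixed jaw
- pigment_jar: Small jar with a black cap, 48 mm wide, 55 high, origin under its centre; bystander on the robot's side of the pliers
- oil_bottle: Small bottle with a green cap, 46 mm wide, 120 high, origin under its centre; bystander
- rice_bowl: White bowl, 110 mm wide, 50 high, origin under its centre; bystander
There are look-alikes about, which are no part of the job. Of the things that look like the box, take the one that is farthest from the robot's base at the start.

How it is judged:
By the outcome, as a careful person would: the job done as asked, in the order asked, and still so for the second after the job is handed in, with the robot touching nothing.
It also fails if it takes over 59 s, if anything falls off the work surface, if the arm or the gripper's body presses on something with over 40 N, if the wrist force passes 120 N, or if a joint passes its speed limit or range.

### The arm

A 6-joint arm with a two-finger parallel gripper is mounted at the origin on the work surface. World frame = base frame: x ahead of the robot, y to its left, z up, the work surface at z = 0. Lengths are in mm, angles in rad, forces in N, time in s.
With the tool pointing down it reaches from about 275 to 875 mm from the base axis. Payload 12.5 kg.
Tool frame: the origin (TCP) lies at the very end of the fingers, on their centre line; the grasp point (between the pads) lies 19 mm behind it; z points along the fingers, y is the line along which they close (so a half turn about z gives the same grasp; the last joint's range is limited). The gripper opens to 85 mm and grips with 20 to 120 N. Pads are 22 mm wide; open, the fingers measure 114 mm over their backs; the gripper's body (76 mm by 85 mm) begins 54 mm behind the grasp point. The pads swing forward as they close: fully open they stand 13 mm farther back than shut.
Start: joints at [1.053, 0.351, 1.652, -0, 1.139, -0.085], TCP at [230.646, 499.286, 231.29] pointing down, gripper open.
Joint ranges: [-2.75, 2.75], [-0.79, 2.1], [0.01, 2.65], [-1.57, 4.71], [0.07, 3.14], [-2.87, 2.87]. Speed limits (rad/s): [2.22, 2.22, 2.79, 3.14, 3.14, 3.14].

### API

Orientations are given as a rotation vector (axis times angle).
In Python, from cell import manip gives the robot as it stands.
- The arm moves only by the tool send_rows, never from a script. Its argument "plan" is one flat list of numbers, 4 for each row, row after row: the shift along the tool's x, y, z in shares of 75 cm (1.0 is 75 cm), then the turn about the tool's z in fractions of the full range, 1 being pi/2 rad. In form: [tx, ty, tz, yaw, tx, ty, tz, yaw, ...]. A call has 1 to 20 rows; each row is the pose to reach, as a shift and turn from the pose commanded when the call began, along the tool's axes at that moment; what a row does not reach only later rows make up. A row lasts 1/12 s, in which the tool goes at most 41.7 mm and 7.16 degrees, less where a joint would pass 70% of its speed; a pose out of reach is approached as far as the arm can. A call with a gripper value outside its range is refused whole. "gripper" is the finger opening in cm, from 0 to 8.54, set as the call begins (left out, the last holds). The fingers move at their own pace and stop on an object; "grip_force" is the grip in N (left out, the last holds). Time passes only in rows, so rows that repeat a pose let the fingers close. It gives the time, the measured TCP pose, the force, the opening and the grip force at its end, in the units of the state.
- manip.get_obs(): the state, without advancing time (a new reading comes with each control period).
- manip.camera(name): name is "side" or "top"; returns the picture (480x640x3 uint8, blue, green, red); there is no depth.
- manip.get_calibration(name): a dict with "K" (3x3 intrinsics, pixels), "k1" (the pictures are not rectified: a ray, as slopes to the right and down, at radius r is drawn at 1 + k1 r^2 times it, then the intrinsics apply), "R" (3x3) and "t" (3): a world point X has camera coordinates R X + t. Camera axes: x right, y down, z forward; pixel columns grow to the right and rows downward; lengths in mm; the calibration is good to about 2 mm. A picture is of the moment at which its call begins. get_calibration takes no time and is no camera call.
- manip.hand_in(): hands the job in; it is judged then, once.
The state is a dict: "time": time; "joint_pos": joint angles; "joint_velocities": joint speeds; "joint_torque": joint torques, N m; "tcp_pos": TCP position; "tcp_rot": TCP orientation; "force": force on the tool from outside, world axes, zero at the start; "wrist_torque": the same for the moment, N m; "grip_width": opening from 0.0 (shut) to 1.0 (fully open); "grasp_force": force on a finger pad.
Only numpy, scipy, OpenCV 4.12 (cv2) and the standard library are available. Lean on these libraries where they do the work, as an engineer would, in place of code of your own. Each camera call takes 0.05 s, during which the arm holds its last target. There are 200 camera calls.

## Working session

There is one attempt and no reset: what is moved stays moved. The work goes in short steps, Python scripts to look and compute and a tool call to move; the robot and the scene stay as the last step left them, time stands still between calls to the robot, and variables do not carry over. Pictures are saved under pics/ and viewed, at most 10 in all, crops included, and the job is handed in when it is done.

Besides the shell and the picture viewer there is one more tool, called after "Emit:" in YAML: its name, and indented under it one key for each argument. send_rows: Moves the arm, as the interface text tells. Its arguments: {"type":"object","properties":{"plan":{"type":"array","items":{"type":"number"}},"gripper":{"type":"number"},"grip_force":{"type":"number"}},"required":["plan"]}

```bash
mkdir -p pics; ls
python3 - <<'E'
from cell import manip
import cv2
for n in("side","top"):
    cv2.imwrite(f"pics/{n}0.png",manip.camera(n)); c=manip.get_calibration(n); print(n,c)
print(manip.get_obs())
E
```

```text
pics
side {'K': array([[452.67389374,   0.        , 320.7174861 ],
       [  0.        , 452.67389374, 239.10462252],
       [  0.        ,   0.        ,   1.        ]]), 'k1': -0.07941881566064721, 'R': array([[ 0.88516889, -0.46469557,  0.02310979],
       [-0.24836123, -0.51392146, -0.8210977 ],
       [ 0.39343709,  0.72107056, -0.57031965]]), 't': array([-498.77917243,  201.9255362 ,  762.86864302])}
top {'K': array([[471.7259147 ,   0.        , 318.0704946 ],
       [  0.        , 471.7259147 , 242.15949054],
       [  0.        ,   0.        ,   1.        ]]), 'k1': -0.10139851179195532, 'R': array([[-0.01795816, -0.99977489, -0.01129925],
       [-0.99498084,  0.01898244, -0.09824864],
       [ 0.09844101,  0.00947817, -0.99509775]]), 't': array([  15.25621008,  550.38614582, 1033.66806623])}
{'time': 0.1, 'joint_pos': array([ 1.05340707e+00,  3.51197109e-01,  1.65230839e+00, -1.04863846e-05,
        1.13914806e+00, -8.45930651e-02]), 'joint_velocities': array([ 8.83496641e-04, -9.27908600e-04, -1.72670542e-03,  9.02195417e-06,
       -3.31436600e-04, -2.35717808e-03]), 'joint_torque': array([ 1.29224052e-03, -5.06830430e+01, -2.91879004e+01, -6.23687674e-05,
        2.59696964e-03, -1.51019208e-05]), 'tcp_pos': array([230.50933005, 499.04942968, 230.82384229]), 'tcp_rot': array([-6.74468782e-01, -3.06802457e+00,  1.59582281e-03]), 'force': array([0.81597372, 0.87781   , 0.81911211]), 'wrist_torque': array([0.01199087, 0.05906317, 0.04555214]), 'grasp_force': 0.0, 'grip_width': 1.0026731450094655}
```

View pics/side0.png

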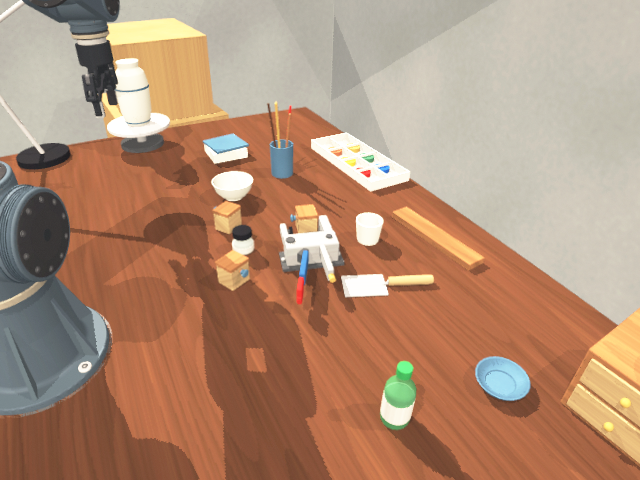

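View pics/top0.png

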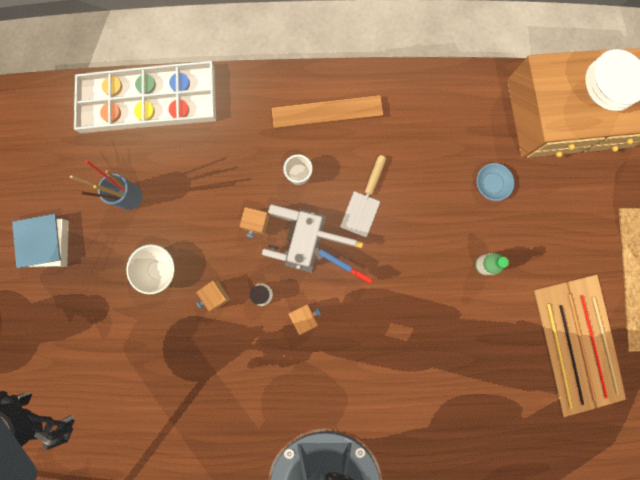

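Top: box candidates are at (255,220), (213,295) and (303,319). The base is at about (325,470), so (255,220) is the farthest. It also stands at the plier jaws with its knob facing the blue side. I'll confirm it in an enlarged crop.

```bash
cat > h.py <<'E'
import numpy as np, cv2
from cell import manip
from scipy.spatial.transform import Rotation as Ro
C={n:manip.get_calibration(n) for n in("side","top")}
def ray(n,p):
    c=C[n];q=(np.array(p,float)-c["K"][:2,2])/np.diag(c["K"])[:2]
    s=q.copy()
    for _ in range(20): s=q/(1+c["k1"]*(s@s))
    return -c["R"].T@c["t"], c["R"].T@np.r_[s,1]
def onz(n,p,z):
    o,d=ray(n,p); return o+d*(z-o[2])/d[2]
def tri(pt,ps):
    A=[];b=[]
    for n,p in(("top",pt),("side",ps)):
        o,d=ray(n,p);d/=np.linalg.norm(d);M=np.eye(3)-np.outer(d,d);A.append(M);b.append(M@o)
    A=np.vstack(A);x,*_=np.linalg.lstsq(A,np.hstack(b),rcond=None);return x,np.linalg.norm(A@x-np.hstack(b))
def proj(n,X):
    c=C[n];q=c["R"]@np.array(X,float)+c["t"];s=q[:2]/q[2];s=s*(1+c["k1"]*(s@s));return np.diag(c["K"])[:2]*s+c["K"][:2,2]
def crop(img,x0,y0,x1,y1,k): return cv2.resize(img[y0:y1,x0:x1],None,fx=k,fy=k,interpolation=cv2.INTER_CUBIC)
E
python3 - <<'E'
from h import *
t=cv2.imread("pics/top0.png");s=cv2.imread("pics/side0.png")
cv2.imwrite("pics/tc0.png",crop(t,225,185,385,295,5)); cv2.imwrite("pics/sc0.png",crop(s,270,190,400,310,5))
E
```

```text
(no output)
```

View pics/tc0.png

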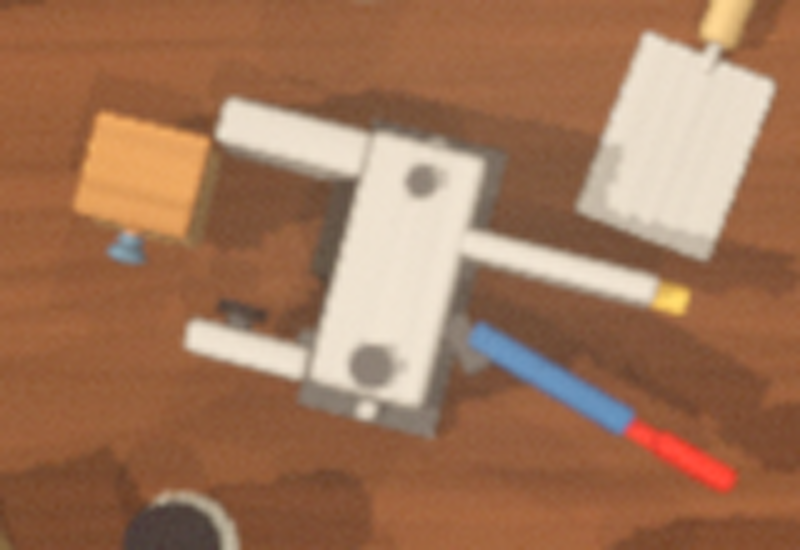

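View pics/sc0.png

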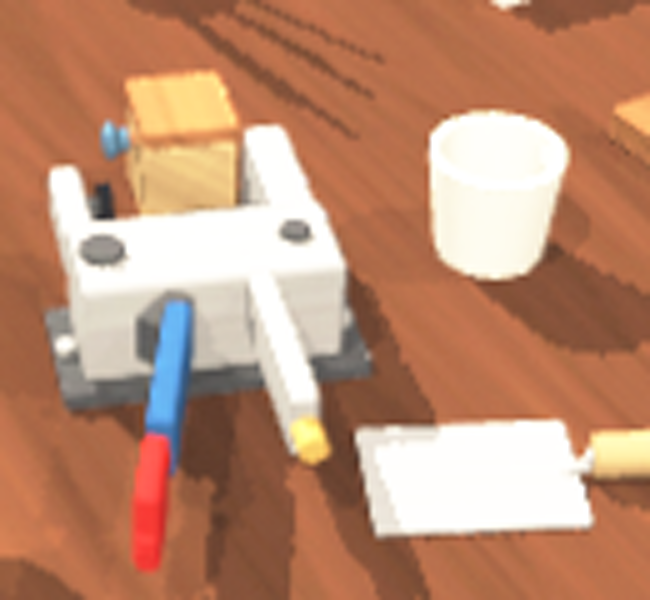

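The crop confirms the box: (255,220) in top, between the open jaws, with its blue knob facing the moving-jaw side. Block top corners in the top crop are (375,125), (487,155), (425,408) and (312,378). The tea cup is behind the fixed jaw, and the jar cap is at (180,525).

```bash
cat >> h.py <<'E'
def tc(U,V): return ((U+.5)/5-.5+225,(V+.5)/5-.5+185)
def sc(U,V): return ((U+.5)/5-.5+270,(V+.5)/5-.5+190)
def fit(L,W):
    L=np.array(L,float);W=np.array(W)[:,:2];l=L-L.mean(0);w=W-W.mean(0)
    a=np.arctan2((l[:,0]*w[:,1]-l[:,1]*w[:,0]).sum(),(l*w).sum());R=np.array([[np.cos(a),-np.sin(a)],[np.sin(a),np.cos(a)]])
    t=W.mean(0)-R@L.mean(0);return a,R,t,np.abs(L@R.T+t-W).max()
E
python3 - <<'E'
from h import *
np.set_printoptions(precision=1,suppress=True)
T=[(375,125),(487,155),(425,408),(312,378)];S=[(318,205),(343,262),(85,290),(70,225)]
X=[tri(tc(*a),sc(*b)) for a,b in zip(T,S)]
print("block",[(x,round(r,1)) for x,r in X])
L=[(52,18),(52,-34),(-62,-34),(-62,18)]
a1,R,t,e=fit(L,[x for x,_ in X]);print("tri",a1,t,e)
for n,P,f in(("top",T,tc),("side",S,sc)):
    a,R,t,e=fit(L,[onz(n,f(*p),58) for p in P]);print(n,a,t,e)
a,R,t,e=fit(L,[onz("top",tc(*p),58) for p in T])
BT=[(98,112),(213,138),(190,238),(75,208)];BS=[(212,72),(238,132),(140,142),(125,80)]
X=[tri(tc(*a),sc(*b)) for a,b in zip(BT,BS)];print("box",[(x,round(r,1)) for x,r in X])
BL=[(23,26),(23,-26),(-23,-26),(-23,26)]
for n,P,f in(("top",BT,tc),("side",BS,sc)):
    ab,Rb,tb,e=fit(BL,[onz(n,f(*p),56) for p in P]);print("box",n,ab,tb,"clamp",R.T@(tb-t),e)
print("knob",tri(tc(127,260),sc(107,140)))
for nm,p,q in(("tabend",(727,482),(150,560)),("redstart",(632,427),(155,440)),("fixed end",(688,298),(310,428))):
    x=onz("top",tc(*p),60)[:2];print(nm,x,R.T@(x-t))
# cups, via top centre & masks approx
for nm,p,z in(("cup",(297.5,169),55),("jar",(261,294),55),("oil",(500,262),120),("bowl",(150,269),50),("slabTL",tc(577,208),10),("slab",tc(712,258),10)):
    x=onz("top",p,z)[:2];print(nm,x,R.T@(x-t))
E
```

```text
block [(array([619.3,  45.1,  53.7]), np.float64(2.7)), (array([604.1,  -4.1,  58.5]), np.float64(2.8)), (array([494.9,  24.2,  59.6]), np.float64(0.6)), (array([509.3,  73.2,  58. ]), np.float64(0.0))]
tri -0.2586827251321554 [563.8  41.1] 1.2683657279969793
top -0.26045080772854257 [564.6  40.6] 0.7781748936847919
side -0.2848835578239419 [562.4  40.4] 3.8801329714024106
box [(array([627.8, 167.7,  55.1]), np.float64(2.1)), (array([615.6, 116.8,  52.6]), np.float64(1.9)), (array([570.6, 127.4,  53.4]), np.float64(2.7)), (array([585.4, 177.6,  56.1]), np.float64(1.5))]
box top -0.24854226081970363 [601.  146.6] clamp [  7.8 111.8] 1.3315247700738837
box side -0.2735708935465588 [597.2 145.3] clamp [  4.5 109.6] 2.6136866747698093
knob (array([564.8, 156.8,  39.2]), np.float64(0.11507325914863545))
tabend [ 460.8 -106. ] [ -62.6 -168.4]
redstart [485.4 -65.5] [ -49.3 -122.9]
fixed end [541.  -91.3] [  11.1 -133.5]
cup [712.7  47.7] [141.2  45.1]
jar [436.9 130.9] [-146.7   54.4]
oil [ 493.  -370.9] [  36.8 -416. ]
bowl [495.4 380.2] [-154.4  310.3]
slabTL [588.1 -45.7] [ 44.9 -77.3]
slab [ 563.8 -107. ] [  37.2 -142.8]
```

```bash
cat >> h.py <<'E'
A=-0.26; O=np.array([564.3,40.7]); RC=np.array([[np.cos(A),-np.sin(A)],[np.sin(A),np.cos(A)]])
def c2w(x,y): return RC@[x,y]+O
def w2c(p): return RC.T@(np.array(p)[:2]-O)
def to(x,y,z,yaw=None):
    "print shift (tool axes, cm) and turn so that tool y is along clamp x"
    o=manip.get_obs();R=Ro.from_rotvec(o["tcp_rot"]).as_matrix()
    d=R.T@(np.r_[c2w(x,y),z]-o["tcp_pos"])/10
    cx=R.T@np.r_[RC[:,0],0]; cy=R.T@np.r_[RC[:,1],0]
    turn=np.arctan2(-cx[0],cx[1]); turn=(turn+np.pi/2)%np.pi-np.pi/2
    print("shift cm",d.round(2),"turn",round(turn,3),"clamp x in tool",cx.round(3),"clamp y",cy.round(3),"j6",o["joint_pos"][5].round(2),"now clamp",w2c(o["tcp_pos"]).round(1),o["tcp_pos"][2].round(1),"F clamp",(RC.T@o["force"][:2]).round(1),"t",o["time"])
E
python3 -c "
from h import *
to(6,165,130)"
```

```text
shift cm [-47.28 -11.24  10.09] turn 1.398 clamp x in tool [-0.985  0.172 -0.   ] clamp y [ 0.172  0.985 -0.001] j6 -0.08 now clamp [-440.4  357.1] 230.8 F clamp [0.6 1.1] t 0.1
```

The manual's scale: shifts go in shares of 75 cm and turns go in shares of pi/2 rad. Converting my numbers, -47.3 cm is -0.6307, -40 cm is -0.5333, 1.4 rad is 0.8913.

Emit:
send_rows:
  plan: [-0.1333,-0.032,0,0.191,-0.2933,-0.0667,0.0533,0.382,-0.5333,-0.1267,0.1067,0.7639,-0.6307,-0.1493,0.1347,0.8913,-0.6307,-0.1493,0.1347,0.8913,-0.6307,-0.1493,0.1347,0.8913,-0.6307,-0.1493,0.1347,0.8913,-0.6307,-0.1493,0.1347,0.8913,-0.6307,-0.1493,0.1347,0.8913,-0.6307,-0.1493,0.1347,0.8913,-0.6307,-0.1493,0.1347,0.8913,-0.6307,-0.1493,0.1347,0.8913,-0.6307,-0.1493,0.1347,0.8913,-0.6307,-0.1493,0.1347,0.8913,-0.6307,-0.1493,0.1347,0.8913,-0.6307,-0.1493,0.1347,0.8913]
  gripper: 1.0
  grip_force: 25

```text
time: 1.43
tcp_pos: [612.3, 200.2, 130.5]
tcp_rot: [-2.491, -1.914, 0.0]
force: [0.1, -0.4, 0.8]
grip_width: 0.12
grasp_force: 0.0
```

```bash
python3 -c "
from h import *
to(6,165,14)
print(manip.get_obs()['grip_width'])"
```

```text
shift cm [-0.14  0.07 11.65] turn -0.001 clamp x in tool [ 0.001  1.    -0.   ] clamp y [ 1.    -0.001  0.   ] j6 0.5 now clamp [  5.4 166.4] 130.5 F clamp [ 0.2 -0.4] t 1.4333
0.1196167083540559
```

In the tool's units: 11.6 cm is 0.1547, 11 cm is 0.1467.

Emit:
send_rows:
  plan: [0,0,0.0533,0,0,0,0.1067,0,0,0,0.1467,0,0,0,0.1547,0,0,0,0.1547,0,-0.004,0,0.1547,0,-0.008,0,0.1547,0,-0.0107,0,0.1547,0,-0.0133,0,0.1547,0,-0.0133,0,0.1547,0]

```text
time: 2.27
tcp_pos: [610.9, 189.2, 15.4]
tcp_rot: [2.492, 1.911, 0.002]
force: [0.3, -0.4, -0.3]
grip_width: 0.116
grasp_force: 0.0
```

```bash
python3 -c "
from h import *
to(6,91,14)
t=manip.camera('top');s=manip.camera('side')
a=crop(t,225,185,325,285,5);b=crop(s,270,170,330,290,5)[:500]
cv2.imwrite('pics/p1.png',np.hstack([a,b]))"
```

```text
shift cm [-6.45 -0.07  0.13] turn -0.002 clamp x in tool [0.002 1.    0.001] clamp y [ 1.    -0.002  0.001] j6 0.49 now clamp [  6.8 155.5] 15.4 F clamp [ 0.4 -0.3] t 2.2667
```

View pics/p1.png

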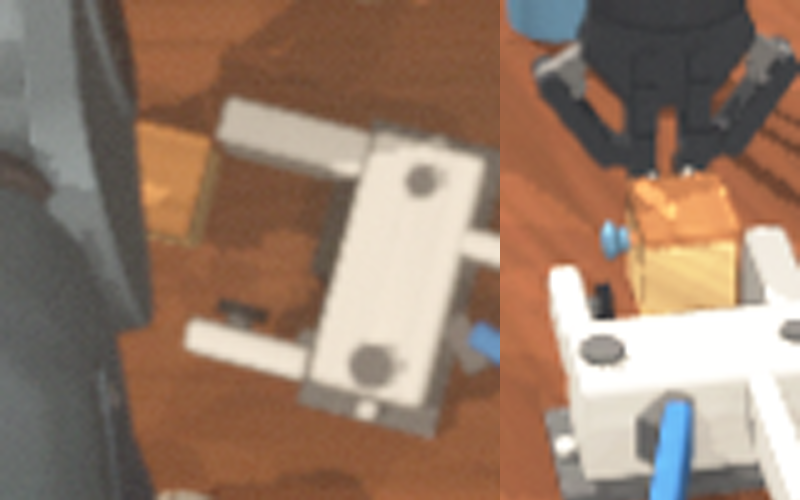

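Fingers are centred behind the box's +y face: finger tips at about (645,170) and (690,165) in the crop, box top centre at (685,205). I'll raise the tool about 12 mm so the linkage clears the jaw, then push slowly.

In the tool's units: -2.4 cm is -0.032, -1.2 cm is -0.016.

Emit:
send_rows:
  plan: [0,0,-0.008,0,0,0,-0.016,0,-0.0016,0,-0.016,0,-0.0032,0,-0.016,0,-0.0048,0,-0.016,0,-0.0064,0,-0.016,0,-0.008,0,-0.016,0,-0.0096,0,-0.016,0,-0.0112,0,-0.016,0,-0.0128,0,-0.016,0,-0.0144,0,-0.016,0,-0.016,0,-0.016,0,-0.018,0,-0.016,0,-0.02,0,-0.016,0,-0.022,0,-0.016,0,-0.024,0,-0.016,0,-0.026,0,-0.016,0,-0.028,0,-0.016,0,-0.03,0,-0.016,0,-0.032,0,-0.016,0]

```text
time: 4.03
tcp_pos: [604.2, 166.2, 26.3]
tcp_rot: [-2.493, -1.912, 0.0]
force: [0.9, 1.9, -1.0]
grip_width: 0.112
grasp_force: 0.9
```

In the tool's units: -2.4 cm is -0.032, -2.35 cm is -0.0313.

Emit:
send_rows:
  plan: [-0.002,0,0,0,-0.004,0,0,0,-0.006,0,0,0,-0.008,0,0,0,-0.01,0,0,0,-0.012,0,0,0,-0.014,0,0,0,-0.016,0,0,0,-0.018,0,0,0,-0.02,0,0,0,-0.022,0,0,0,-0.024,0,0,0,-0.026,0,0,0,-0.0273,0,0,0,-0.0287,0,0,0,-0.03,0,0,0,-0.0313,0,0,0,-0.032,0,0,0]

```text
time: 5.53
tcp_pos: [598.0, 143.1, 26.3]
tcp_rot: [-2.493, -1.912, 0.0]
force: [0.3, 1.3, -1.2]
grip_width: 0.117
grasp_force: 0.9
```

```bash
python3 -c "
from h import *
to(6,92,27)
t=manip.camera('top');s=manip.camera('side')
a=crop(t,225,185,325,285,5);b=crop(s,270,170,330,290,5)[:500]
cv2.imwrite('pics/p2.png',np.hstack([a,b]))"
```

```text
shift cm [-1.56 -0.02 -0.07] turn -0.002 clamp x in tool [ 0.002  1.    -0.   ] clamp y [ 1.    -0.002 -0.   ] j6 0.42 now clamp [  6.2 107.6] 26.3 F clamp [-0.   1.3] t 5.5333
```

View pics/p2.png

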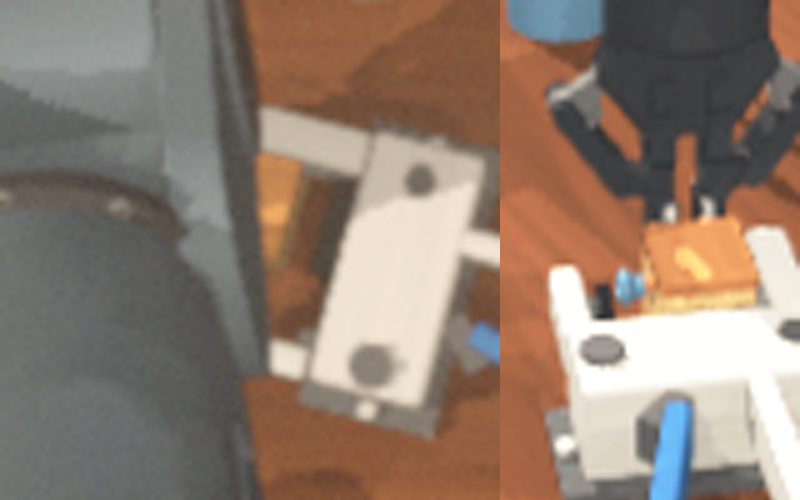

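The box is well inside the jaws, with the knob at (628,287) clear of the pad at (603,298). About 15 mm remain. I'll continue slowly and feel for the stop.

Emit:
send_rows:
  plan: [-0.0011,0,0,0,-0.0021,0,0,0,-0.0032,0,0,0,-0.0043,0,0,0,-0.0053,0,0,0,-0.0064,0,0,0,-0.0075,0,0,0,-0.0085,0,0,0,-0.0096,0,0,0,-0.0107,0,0,0,-0.0117,0,0,0,-0.0128,0,0,0,-0.0139,0,0,0,-0.0147,0,0,0,-0.0153,0,0,0,-0.016,0,0,0]

```text
time: 6.97
tcp_pos: [594.9, 131.6, 26.3]
tcp_rot: [-2.493, -1.912, -0.0]
force: [0.3, 1.6, -0.3]
grip_width: 0.119
grasp_force: 0.9
```

In the tool's units: -0.16 cm is -0.0021, -0.12 cm is -0.0016.

Emit:
send_rows:
  plan: [-0.0005,0,0,0,-0.0011,0,0,0,-0.0016,0,0,0,-0.0021,0,0,0]

```text
time: 7.3
tcp_pos: [594.5, 130.0, 26.3]
tcp_rot: [2.493, 1.912, 0.0]
force: [0.9, 1.7, -0.1]
grip_width: 0.116
grasp_force: 0.9
```

In the tool's units: -0.1 cm is -0.0013, -0.06 cm is -0.0008.

Emit:
send_rows:
  plan: [-0.0004,0,0,0,-0.0008,0,0,0,-0.0013,0,0,0]

```text
time: 7.55
tcp_pos: [594.3, 129.1, 26.3]
tcp_rot: [-2.493, -1.912, -0.0]
force: [-0.0, 1.7, -0.9]
grip_width: 0.115
grasp_force: 0.9
```

In the tool's units: -0.06 cm is -0.0008, -0.03 cm is -0.0004.

Emit:
send_rows:
  plan: [-0.0004,0,0,0,-0.0008,0,0,0]

```text
time: 7.72
tcp_pos: [594.1, 128.5, 26.3]
tcp_rot: [-2.493, -1.912, 0.0]
force: [2.0, 1.3, -0.2]
grip_width: 0.119
grasp_force: 0.9
```

Emit:
send_rows:
  plan: [-0.0004,0,0,0,-0.0008,0,0,0]

```text
time: 7.88
tcp_pos: [594.0, 128.0, 26.3]
tcp_rot: [2.493, 1.912, 0.001]
force: [1.6, 3.9, -1.9]
grip_width: 0.116
grasp_force: 2.1
```

In the tool's units: -0.06 cm is -0.0008, -0.03 cm is -0.0004.

Emit:
send_rows:
  plan: [-0.0004,0,0,0,-0.0008,0,0,0]

```text
time: 8.05
tcp_pos: [594.2, 127.9, 26.4]
tcp_rot: [2.493, 1.912, 0.002]
force: [3.1, 7.5, -2.9]
grip_width: 0.119
grasp_force: 4.1
```

In the tool's units: -0.06 cm is -0.0008, -0.03 cm is -0.0004.

Emit:
send_rows:
  plan: [-0.0004,0,0,0,-0.0008,0,0,0]

```text
time: 8.22
tcp_pos: [594.4, 127.8, 26.5]
tcp_rot: [2.493, 1.912, 0.004]
force: [5.6, 10.4, -3.4]
grip_width: 0.115
grasp_force: 5.9
```

The box is on the stop, with about 12 N felt. Back off and move over the handles.

Emit:
send_rows:
  plan: [0.0013,0,0,0,0.0053,0,0,0,0.0133,0,0,0,0.0267,0,0,0,0.0333,0,-0.0267,0,0.0333,0,-0.0667,0,0.0333,0,-0.1067,0,0.0333,0,-0.12,0,0.0333,0,-0.12,0]
  gripper: 8.54

```text
time: 8.97
tcp_pos: [601.7, 151.4, 119.3]
tcp_rot: [2.49, 1.911, 0.007]
force: [-0.2, 0.1, -0.2]
grip_width: 1.0
grasp_force: 0.0
```

```bash
python3 -c "
from h import *
to(-11.5,-85,28)"
```

```text
shift cm [-20.18  -1.93   9.08] turn -0.002 clamp x in tool [0.002 1.    0.005] clamp y [ 1.    -0.002  0.002] j6 0.43 now clamp [  7.7 116.6] 119.3 F clamp [-0.2  0.1] t 8.9667
```

In the tool's units: -20.2 cm is -0.2693, -19 cm is -0.2533.

Emit:
send_rows:
  plan: [-0.0533,-0.0067,0,0,-0.1067,-0.0133,0,0,-0.16,-0.02,0,0,-0.2133,-0.0253,0,0,-0.2533,-0.0253,0,0,-0.2693,-0.0253,0,0,-0.2693,-0.0253,0,0,-0.2693,-0.0253,0,0]

```text
time: 9.63
tcp_pos: [529.4, -39.1, 115.6]
tcp_rot: [-2.493, -1.91, 0.001]
force: [0.5, -0.8, 0.1]
grip_width: 0.998
grasp_force: 0.0
```

```bash
python3 -c "
from h import *
to(-11.5,-85,28)
t=manip.camera('top');s=manip.camera('side')
a=crop(t,225,185,325,285,4);b=crop(s,260,170,360,300,4)[:400]
a=crop(t,230,190,310,290,5);b=crop(s,270,190,350,290,5)
cv2.imwrite('pics/p3.png',np.hstack([a,b]))"
```

```text
shift cm [0.11 0.18 8.76] turn -0.003 clamp x in tool [ 0.003  1.    -0.001] clamp y [ 1.    -0.003  0.   ] j6 0.1 now clamp [-13.2 -86.1] 115.6 F clamp [ 0.7 -0.6] t 9.6333
```

View pics/p3.png

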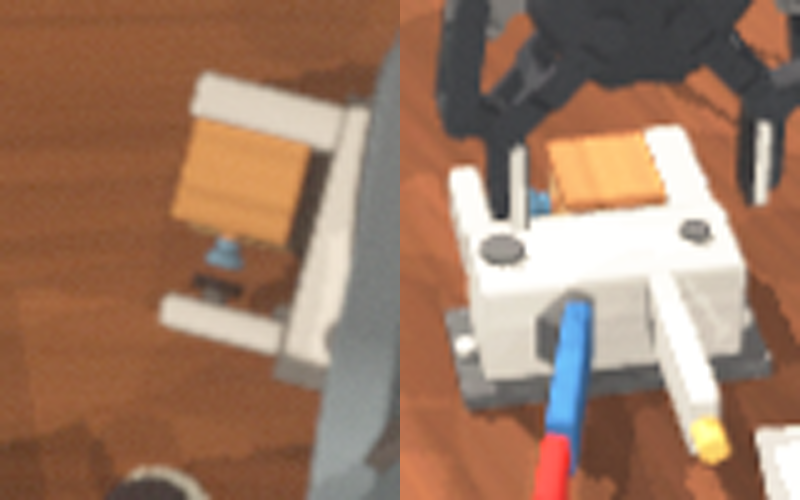

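Box sits between the jaws with its knob (225,252) in front of the pad (215,288). Checking numerically from the lid corners (195,118), (312,142), (289,245) and (172,215).

```bash
python3 -c "
from h import *
P=[((U+.5)/5-.5+230,(V+.5)/5-.5+190) for U,V in[(195,118),(312,142),(289,245),(172,215)]]
ab,_,tb,e=fit([(23,26),(23,-26),(-23,-26),(-23,26)],[onz('top',p,56) for p in P]);print(ab,w2c(tb),e)"
```

```text
-0.24186481661593573 [ 7.76290903 55.43333644] 1.150084524873364
```

In the tool's units: 8.7 cm is 0.116, 0.15 cm is 0.002.

Emit:
send_rows:
  plan: [0.0013,0.002,0.04,0,0.0013,0.002,0.0733,0,0.0013,0.002,0.0933,0,0.0013,0.002,0.1067,0,0.0013,0.002,0.116,0,0.0013,0.002,0.116,0]

```text
time: 10.23
tcp_pos: [530.9, -37.9, 28.3]
tcp_rot: [-2.491, -1.913, 0.002]
force: [0.6, 0.4, 1.1]
grip_width: 0.999
grasp_force: 0.0
```

```bash
python3 -c "
from h import *
to(3,-85,28)"
```

```text
shift cm [-0.04  1.51  0.03] turn -0.001 clamp x in tool [ 0.001  1.    -0.001] clamp y [ 1.    -0.001 -0.   ] j6 0.1 now clamp [-12.1 -84.6] 28.3 F clamp [0.5 0.5] t 10.2333
```

Emit:
send_rows:
  plan: [0,0.004,0,0,0,0.008,0,0,0,0.012,0,0,0,0.016,0,0,0,0.02,0,0,0,0.02,0,0]
  grip_force: 25

```text
time: 10.73
tcp_pos: [545.7, -42.1, 29.7]
tcp_rot: [-2.492, -1.911, 0.0]
force: [-4.3, 6.5, 3.3]
grip_width: 0.998
grasp_force: 3.1
```

Emit:
send_rows:
  plan: [0,0,0,0,0,0,0,0,0,0,0,0,0,0,0,0]
  gripper: 7.0

```text
time: 11.07
tcp_pos: [545.5, -42.2, 29.7]
tcp_rot: [-2.492, -1.911, 0.0]
force: [-3.0, 4.6, 2.7]
grip_width: 0.821
grasp_force: 2.4
```

Emit:
send_rows:
  plan: [0,0,0,0,0,0,0,0,0,0,0,0,0,0,0,0]
  gripper: 6.0

```text
time: 11.4
tcp_pos: [546.1, -42.8, 29.6]
tcp_rot: [2.492, 1.912, 0.001]
force: [0.3, -0.4, -0.8]
grip_width: 0.702
grasp_force: 0.0
```

Emit:
send_rows:
  plan: [0,0,0,0,0,0,0,0,0,0,0,0,0,0,0,0]
  gripper: 5.4

```text
time: 11.73
tcp_pos: [545.6, -42.6, 29.3]
tcp_rot: [2.493, 1.912, 0.0]
force: [-0.6, -0.5, 0.9]
grip_width: 0.634
grasp_force: 0.3
```

```bash
python3 -c "
from h import *
to(3,-85,28)
t=manip.camera('top');s=manip.camera('side')
b=crop(s,265,200,345,320,5);a=crop(t,225,185,305,285,5);b=crop(s,265,200,395,320,5);
cv2.imwrite('pics/p4.png',b)"
```

```text
shift cm [ 0.03 -0.04  0.13] turn -0.002 clamp x in tool [0.002 1.    0.   ] clamp y [ 1.    -0.002 -0.   ] j6 0.1 now clamp [  3.4 -85.3] 29.3 F clamp [-0.5 -0.7] t 11.7333
```

View pics/p4.png

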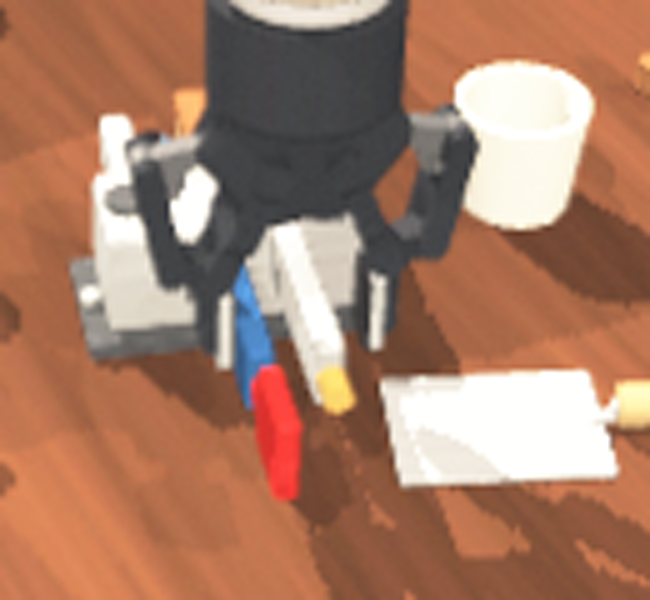

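The blue handle has already swung in close to the fixed one: red tab at (275,430), where it was at (150,500). I'll close gently the rest of the way to make sure it is at its stop.

Emit:
send_rows:
  plan: [0,0,0,0,0,0,0,0,0,0,0,0,0,0,0,0]
  gripper: 4.8

```text
time: 12.17
tcp_pos: [542.9, -41.9, 28.7]
tcp_rot: [-2.489, -1.909, 0.007]
force: [-12.4, 3.9, 8.5]
grip_width: 0.564
grasp_force: 6.5
```

Emit:
send_rows:
  plan: [0,0,0,0,0,0,0,0,0,0,0,0,0,0,0,0]
  gripper: 4.4

```text
time: 12.5
tcp_pos: [541.0, -41.4, 28.5]
tcp_rot: [-2.486, -1.907, 0.012]
force: [-21.0, 5.3, 13.4]
grip_width: 0.516
grasp_force: 10.9
```

Emit:
send_rows:
  plan: [0,0,0,0,0,0,0,0,0,0,0,0,0,0,0,0]
  gripper: 4.0
  grip_force: 20

```text
time: 12.83
tcp_pos: [539.1, -40.9, 28.2]
tcp_rot: [-2.483, -1.905, 0.016]
force: [-28.3, 7.9, 19.5]
grip_width: 0.469
grasp_force: 15.4
```

Finger on the blue side has stayed at about −23 mm while force rose to 29 N, so the handle is hard on its stop. Let go and lift.

Emit:
send_rows:
  plan: [0,0,0,0,0,0,0,0,0,0,0,0,0,0,0,0]
  gripper: 6.0

```text
time: 13.17
tcp_pos: [546.1, -42.7, 29.4]
tcp_rot: [2.492, 1.912, 0.001]
force: [0.7, -1.1, -0.6]
grip_width: 0.708
grasp_force: 0.0
```

In the tool's units: 17 cm is 0.2267, 14 cm is 0.1867.

Emit:
send_rows:
  plan: [0,0,-0.0267,0,0,0,-0.0667,0,0,0,-0.12,0,0.0267,0,-0.16,0,0.08,0,-0.16,0,0.1333,0,-0.16,0,0.1867,0,-0.16,0,0.2267,0,-0.16,0,0.2267,0,-0.16,0]

```text
time: 13.92
tcp_pos: [590.7, 126.3, 149.4]
tcp_rot: [2.489, 1.917, 0.003]
force: [0.9, 0.8, -0.3]
grip_width: 0.71
grasp_force: 0.0
```

```bash
python3 -c "
from h import *
to(0,-155,35)
t=manip.camera('top');s=manip.camera('side');cv2.imwrite('pics/t5.png',t);cv2.imwrite('pics/s5.png',s)
b=crop(s,265,200,345,320,4);a=crop(t,300,210,420,310,4);b=np.vstack([b,b[:0]])
b=crop(s,270,220,350,320,4);cv2.imwrite('pics/p5.png',np.hstack([a,b]))
for n,i in(('top',t),('side',s)):
    h=cv2.cvtColor(i,cv2.COLOR_BGR2HSV);m=((h[...,0]<4)|(h[...,0]>176))&(h[...,1]>190)&(h[...,2]>150)
    nn,l,st,c=cv2.connectedComponentsWithStats(m.astype(np.uint8));print(n,[(st[k].tolist(),c[k].round(1).tolist()) for k in range(1,nn) if st[k,4]>40])"
```

```text
shift cm [-24.47  -0.4   11.4 ] turn 0.002 clamp x in tool [-0.002  1.     0.001] clamp y [1.    0.002 0.001] j6 0.39 now clamp [ 3.5 89.5] 149.4 F clamp [0.7 1. ] t 13.9167
top [([355, 256, 20, 7, 72], [365.1, 258.6]), ([581, 296, 26, 101, 153], [593.4, 344.8])]
side [([316, 277, 9, 23, 119], [320.2, 289.6])]
```

View pics/p5.png

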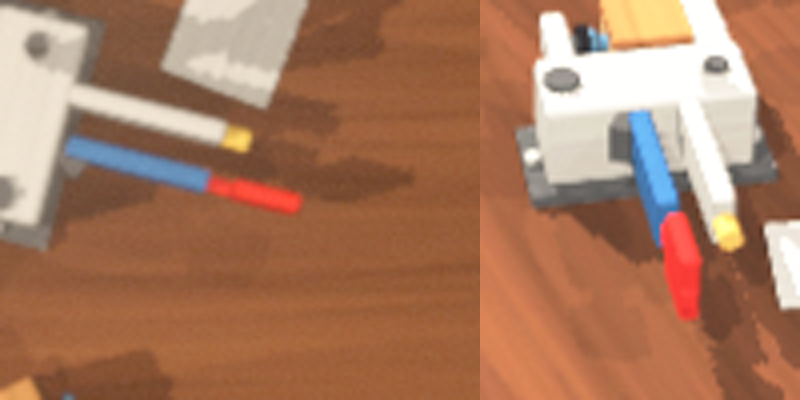

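The blue handle stays parallel to the fixed one, locked, and the pad is on the knob (590,40). The red tab runs from (240,188) to (299,203) in the top crop.

```bash
python3 -c "
from h import *
f=lambda U,V:((U+.5)/4-.5+300,(V+.5)/4-.5+210)
for n,p,z in(('tabnear',(240,189),63),('tabend',(299,203),63),('tabmid',(268,196),63),('tip',(251,140),58),('tip inner low edge',(230,148),58),('fixed start',(75,96),58),('blue start',(72,148),58)):
    print(n,w2c(onz('top',f(*p),z)).round(1))
print(tri((365.1,258.6),(320.2,289.6)), w2c(tri((365.1,258.6),(320.2,289.6))[0]))
"
```

```text
tabnear [ -17.1 -134.3]
tabend [ -16.8 -167.1]
tabmid [ -17.1 -149.9]
tip [  10.8 -134.2]
tip inner low edge [   3.8 -124.1]
fixed start [ 11.4 -35.2]
blue start [-16.7 -40.4]
(array([510.43271293, -98.69468383,  34.70031758]), np.float64(0.9993711073530901)) [ -16.22114412 -148.55785735]
```

In the tool's units: -24.6 cm is -0.328, 11.7 cm is 0.156.

Emit:
send_rows:
  plan: [-0.0533,0,0,0,-0.1067,0.0027,0,0,-0.16,0.0047,0,0,-0.2133,0.0047,0,0,-0.2667,0.0047,0,0,-0.3067,0.0047,0,0,-0.328,0.0047,0,0,-0.328,0.0047,0,0,-0.328,0.0047,0.04,0,-0.328,0.0047,0.08,0,-0.328,0.0047,0.1067,0,-0.328,0.0047,0.12,0,-0.328,0.0047,0.1333,0,-0.328,0.0047,0.1467,0,-0.328,0.0047,0.156,0,-0.328,0.0047,0.156,0]
  gripper: 0

```text
time: 15.35
tcp_pos: [529.0, -116.8, 31.5]
tcp_rot: [-2.492, -1.912, 0.001]
force: [0.0, 0.5, 0.3]
grip_width: -0.001
grasp_force: 0.0
```

```bash
python3 -c "
from h import *
to(7,-157,32)"
```

```text
shift cm [ 0.42  0.06 -0.05] turn -0.002 clamp x in tool [ 0.002  1.    -0.001] clamp y [ 1.    -0.002  0.   ] j6 -0.04 now clamp [   6.4 -161.2] 31.5 F clamp [-0.1  0.5] t 15.35
```

In the tool's units: -2 cm is -0.0267, -1.9 cm is -0.0253.

Emit:
send_rows:
  plan: [0.0027,0,0,0,0.0053,-0.0013,0,0,0.0053,-0.004,0,0,0.0053,-0.0067,0,0,0.0053,-0.0093,0,0,0.0053,-0.012,0,0,0.0053,-0.0147,0,0,0.0053,-0.0173,0,0,0.0053,-0.02,0,0,0.0053,-0.0227,0,0,0.0053,-0.0253,0,0,0.0053,-0.0267,0,0]

```text
time: 16.35
tcp_pos: [510.8, -107.7, 32.3]
tcp_rot: [-2.493, -1.912, 0.0]
force: [0.9, 0.1, -0.1]
grip_width: -0.002
grasp_force: 0.4
```

In the tool's units: -0.6 cm is -0.008, -0.45 cm is -0.006.

Emit:
send_rows:
  plan: [0,-0.002,0,0,0,-0.004,0,0,0,-0.006,0,0,0,-0.008,0,0]

```text
time: 16.68
tcp_pos: [505.3, -106.6, 32.4]
tcp_rot: [2.492, 1.912, -0.0]
force: [0.7, -4.0, 0.8]
grip_width: -0.005
grasp_force: 1.7
```

In the tool's units: -0.6 cm is -0.008, -0.45 cm is -0.006.

Emit:
send_rows:
  plan: [0,-0.002,0,0,0,-0.004,0,0,0,-0.006,0,0,0,-0.008,0,0]

```text
time: 17.02
tcp_pos: [498.9, -104.4, 32.2]
tcp_rot: [-2.492, -1.912, 0.001]
force: [-0.2, 0.1, -0.8]
grip_width: -0.0
grasp_force: 0.0
```

In the tool's units: -0.6 cm is -0.008, -0.45 cm is -0.006.

Emit:
send_rows:
  plan: [0,-0.002,0,0,0,-0.004,0,0,0,-0.006,0,0,0,-0.008,0,0]

```text
time: 17.35
tcp_pos: [493.4, -103.1, 32.3]
tcp_rot: [-2.492, -1.912, 0.0]
force: [0.6, -1.0, -0.4]
grip_width: 0.005
grasp_force: 0.0
```

Force rose to 4 N and then vanished, so it has probably sprung open. Retreat and look.

In the tool's units: -15 cm is -0.2, -14 cm is -0.1867.

Emit:
send_rows:
  plan: [0,0.0067,0,0,0,0.0133,0,0,0,0.0133,-0.04,0,0,0.0133,-0.08,0,0,0.0133,-0.1333,0,0,0.0133,-0.1733,0,-0.0533,0.0133,-0.2,0,-0.1067,0.0133,-0.2,0,-0.16,0.0133,-0.2,0,-0.1867,0.0133,-0.2,0,-0.1867,0.0133,-0.2,0,-0.1867,0.0133,-0.2,0]

```text
time: 18.35
tcp_pos: [467.1, -242.0, 182.3]
tcp_rot: [2.495, 1.909, 0.0]
force: [-0.2, -0.2, -0.1]
grip_width: 0.0
grasp_force: 0.0
```

```bash
python3 -c "
from h import *
t=manip.camera('top');s=manip.camera('side')
a=crop(t,235,150,385,310,3);b=crop(s,270,190,370,310,4);print(manip.get_obs()['force'])
cv2.imwrite('pics/p6.png',np.hstack([crop(t,235,190,335,310,4),b]));cv2.imwrite('pics/t6.png',t)
h=cv2.cvtColor(t,cv2.COLOR_BGR2HSV);m=((h[...,0]<4)|(h[...,0]>176))&(h[...,1]>190)&(h[...,2]>150)
nn,l,st,c=cv2.connectedComponentsWithStats(m.astype(np.uint8))
for k in range(1,nn):
  if st[k,4]>40: print(c[k],w2c(onz('top',c[k],63)))
t0=cv2.imread('pics/top0.png')
for nm,(x,y,r) in dict(cup=(297,169,22),jar=(261,294,18),oil=(490,262,22),bowl=(150,269,30)).items(): print(nm,np.abs(t[y-r:y+r,x-r:x+r].astype(int)-t0[y-r:y+r,x-r:x+r]).mean())"
```

```text
[ 0.06297013  0.14479055 -0.00831082]
[361.62352941 276.10588235] [ -56.47874599 -148.13146212]
[593.2611465  344.23566879] [ -82.24010223 -682.83504662]
cup 2.3192148760330578
jar 4.747942386831276
oil 46.066976584022036
bowl 9.539722222222222
```

View pics/p6.png

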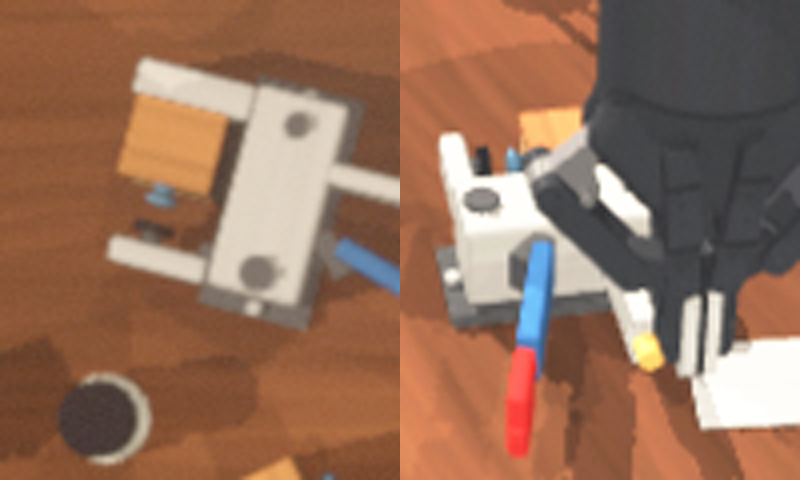

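Jaws are open: blue handle out, pad (153,230) clear of the knob (160,195), box still in place. Checking flushness and knob depth against the earlier picture.

```bash
python3 -c "
from h import *
g=lambda U,V:((U+.5)/4-.5+235,(V+.5)/4-.5+190)
P=[g(*p) for p in[(137,95),(228,117),(210,197),(118,172)]]
ab,_,tb,e=fit([(23,26),(23,-26),(-23,-26),(-23,26)],[onz('top',p,56) for p in P]);print(ab,w2c(tb),e)
t=cv2.imread('pics/t6.png');t0=cv2.imread('pics/top0.png')
for i,(x0,x1,y0,y1) in((t,(262,295,225,255)),(t0,(240,265,225,245))):
    s=i[y0:y1,x0:x1];h=cv2.cvtColor(s,cv2.COLOR_BGR2HSV);m=(h[...,0]>85)&(h[...,0]<125)&(h[...,1]>60)&(h[...,2]>70)
    yy,xx=np.nonzero(m);c=(xx.mean()+x0,yy.mean()+y0);print(m.sum(),c,w2c(onz('top',c,38)), yy.min()+y0,yy.max()+y0)
"
```

```text
-0.25819931134718643 [ 7.00385063 55.38100519] 1.3318525808081176<string>:9: RuntimeWarning: Mean of empty slice.
  ret = ret.dtype.type(ret / rcount)
Traceback (most recent call last):
ValueError: zero-size array to reduction operation minimum which has no identity
```

```bash
python3 -c "
from cell import manip
print(manip.hand_in())"
```

```text
the job is handed in; nothing more can be done
None
```

Job handed in at about 18.5 s: the box is against the stop, the knob was pressed in (it sticks out about 4 mm less by eye), and the handle locked and was released with the jaws open. The cup, jar and bowl look unmoved; the oil bottle was hidden in the last picture, but the gripper stayed well clear of it.

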